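# Swing the tap aside and open the descaler's safety cap

### The job

The teapot and infuser need descaling: first swing the tap's spout away from above the descaler bottle until its outlet is over the sink bowl, then push the bottle's safety cap down, twist it free counterclockwise and lift it off, leaving the bottle standing in its caddy. Finish holding the cap in the gripper, upright and still, directly above the open bottle with its lower rim about 5 cm over the mouth; leave the spout over the bowl and do not disturb the soap, the teapot or the bamboo tray.

Things in the scene. Friction and masses are not known exactly. Their poses are not given: they have to be found in the camera images.
- spout (a joint): Swivel angle of the tap's spout about its upright column, rad, -1.3 to 1.3. 0: the spout points straight at the robot (to -x); positive swings its outlet to the robot's right (to -y, where the sink bowl is), negative to the left (to +y, over the bottle). It stays where it is left; about 1.5 N at 145 mm from the axis moves it.
- spout_hinge (a point): On the swivel axis of the tap (vertical), at the height of the spout tube's centre line, 254 mm above the deck. Fixed steel column under it: 42 mm diameter, the swivel hub round it 45 mm diameter, top at 280 mm; a small mixer lever on the column's -y side reaches 68 mm out, up to 186 mm high.
- spout_mid (a point): A point on the centre line of the level spout tube (steel, 24 mm diameter), 145 mm out from the swivel axis and 254 mm above the deck (tube from 242 to 266 mm).
- outlet (a point): Centre of the outlet at the spout's free end, facing down, 205 mm out from the swivel axis, 220 mm above the deck; the end turns down there (27 mm diameter).
- bowl (a point): Centre of the sink bowl's opening, at deck level (deck at height 0). The bowl is a rectangular hole 330 mm (x) by 380 mm (y), sides along the world axes, 170 mm deep. It does not move.
- caddy: Stainless sink caddy fixed on the deck. Origin: on the deck, under the centre of its square well (79 x 79 mm inside), in which the bottle stands; a soap compartment 105 mm long joins it on its own +y side. Walls 2 mm, rim 55 mm above the deck, well floor 6 mm above the deck.
- bottle: White plastic descaler bottle, about 0.75 kg, loose, standing in the caddy's well (1.5 mm play all round; its square body keeps it from turning). Origin: centre of its underside; z up. Body 76 x 76 x 112 mm, round shoulder to a collar of 54 mm diameter with its top at 136 mm, neck 30 mm diameter with three bayonet catches (41 mm across), mouth at 168 mm.
- mouth (a point): Centre of the bottle's mouth, on the neck's upper rim (168 mm above the bottle's underside, about 174 mm above the deck while it stands in the caddy).
- cap: Grey ribbed push-and-turn safety cap on the bottle, loose, 30 g, round, 52 mm outside diameter, 40 mm high. Origin: centre of its lower rim, z up through the flat top. Closed: rim 142 mm above the bottle's underside (6 mm above the collar, 148 mm above the deck), top 188 mm above the deck, x axis along the bottle's x axis; it then turns only a few degrees, and pulling just lifts the bottle.
- cap_top (a point): Centre of the cap's flat top, 40 mm above its lower rim. To open: push the cap down at least 3 mm (stop at 6 mm) to pass three catches and, kept down, turn it counterclockwise seen from above (+ about z). Between 40 and 80 degrees of turn (aim for 60) it is free and lifts straight off; a stop ends the turn at about 82. Any grip direction round the cap will do.
- liner (a joint): How far the sprung liner inside the cap is pushed in, m: about 0 closed, 0.003 or more when the cap is pushed down past the catches, 0.006 fully down, -0.0015 when the cap is off. The spring resists pushing the cap down with 6 N at first, 13 N at the stop.
- soap: Bar of soap, 60 x 85 x 24 mm, lying in the caddy's soap compartment; to be left alone. Origin: centre of its underside.
- teapot: White teapot without its lid, 116 mm wide, 90 mm high, spout to its own +x, handle to -x (about 100 mm out each way); to be left alone. Origin: centre of its underside.
- bamboo_tray: Bamboo tray with divider, 200 x 130 x 32 mm, on the deck; to be left alone. Origin: centre of its underside.
Things that resemble listed ones, but are neither listed nor needed, are in the scene too. What is shaped like the cap but orange, pink or red is not meant.

How it is judged (in metres and radians):
On the way, in this order (a step that is already met when the one before it is completed fails the run):
1. the spout is swung until its outlet is over the sink bowl, the cap still on the bottle (world y of outlet below -0.06 m and world x of outlet below 0.63 m and z of cap in the frame of bottle below 0.15 m), for 0.2 s.
2. the cap is pushed down against its spring (3 mm or more) (value of joint liner above 0.003 m and z of cap in the frame of bottle below 0.14 m), for 0.1 s.
3. the cap is turned free on the neck (more than 35 degrees) (angle between the x axis of cap and the x axis of bottle, either way round above 0.61 rad and z of cap in the frame of bottle below 0.158 m), for 0.05 s.
At the end, for the whole second after the job is handed in: Cap held by the fingers only, still, upright within 17 degrees, lower rim 25 to 100 mm above the bottle's mouth, centred over it within 25 mm; bottle standing in the caddy (raised under 10 mm, tilted under 7 degrees); the spout's outlet over the sink bowl (world y of outlet below -0.06 m and world x of outlet below 0.63 m and z of bottle in the frame of caddy below 0.016 m and angle between bottle's own z axis and vertical below 0.12 rad and contact force between cap and the fingers above 1 N and contact force between cap and bottle below 0.05 N and z of cap in the frame of mouth between 0.025 and 0.1 m and horizontal distance between cap and mouth below 0.025 m and angle between cap's own z axis and vertical below 0.3 rad and linear speed of cap below 0.03 m/s and linear speed of bottle below 0.02 m/s); the arm keeps its last pose, push and grip.
It fails at once if the bottle is pulled out of the caddy or tipped (z of bottle in the frame of caddy above 0.03 m or angle between bottle's own z axis and vertical above 0.25 rad).
It fails at once if the soap, the teapot or the bamboo tray is pushed out of its place (more than 25 mm) (distance of any of soap, bamboo_tray, teapot from where it was at the start of the episode above 0.025 m).
It also fails if it takes over 54 s, if anything falls off the work surface, if the arm or the gripper's body presses on something with over 40 N, if the wrist force passes 120 N, or if a joint passes its speed limit or range.

### The arm

A 6-joint arm with a two-finger parallel gripper is mounted at the origin on the work surface. World frame = base frame: x ahead of the robot, y to its left, z up, the work surface at z = 0. Lengths are in mm, angles in rad, forces in N, time in s.
With the tool pointing down it reaches from about 325 to 775 mm from the base axis. Payload 5.5 kg.
Tool frame: the origin (TCP) lies midway between the tips of the shut fingers; the grasp point (between the pads) lies 19 mm behind it; z points along the fingers, y is the line along which they close (so a half turn about z gives the same grasp; the last joint's range is limited). The gripper opens to 88 mm and grips with 3 to 60 N. Pads are 20 mm wide; open, the fingers measure 115 mm over their backs; the gripper's body (75 mm by 178 mm) begins 61 mm behind the grasp point.
Start: joints at [1.129, 0.091, 1.231, -0, 1.82, -0.057], TCP at [225.23, 556.137, 222.631] pointing down, gripper open.
Joint ranges: [-2.87, 2.87], [-0.86, 2.18], [0.17, 2.46], [-1.51, 4.65], [0.06, 2.69], [-2.65, 2.65]. Speed limits (rad/s): [2.57, 2.57, 3.01, 3.14, 3.14, 3.14].

### API

Orientations are given as [roll, pitch, yaw] about the fixed x, y, z axes, in that order (R = Rz(yaw) Ry(pitch) Rx(roll)).
In Python, from rig import arm, move_gripper, solver, telemetry, viewer gives the robot as it stands. The module is installed in compiled form; this text tells all that it offers. Calls block until the motion is done:
- arm.goto(position, orientation): joint-space move of the TCP to a pose.
- arm.movel(position, v=150, attitude=None): straight line of the TCP; attitude=None keeps the orientation; v is the mean speed in mm/s.
- arm.set_joints(angles): joint-space move.
- move_gripper(opening, grip_force=None): finger opening in mm; grip_force is the grip in N (None keeps the last); returns when the fingers have stopped.
- arm.sleep(seconds).
- solver.solve_ik(position, orientation): joint angles nearest the present ones, or None.
- telemetry.observe(): the state.
- viewer.grab_frame(name): name is "scene" or "side" or "wrist"; returns a dict with "img" (400x640x3 uint8, red, green, blue), "camera_matrix" (3x3 intrinsics, pixels), "pose" (4x4, takes a point from camera to world coordinates); the wrist camera has in their place "tool_from_camera" (4x4, takes a point from camera to tool coordinates, whose origin is the TCP and whose axes are the flange's). Camera axes: x right, y up, looking along -z (the intrinsics and any distortion apply to the point x, -y, -z); pixel columns grow to the right and rows downward; lengths in mm; the calibration is good to about 2 mm. A picture is of the moment at which its call begins: read the wrist's pose just before it. There is no depth.
A pose or a line that the arm cannot do raises arm.IKError and nothing moves.
- arm.close_job(): hands the job in; it is judged then, once.
Trained networks look in a picture, given as the dict that the camera call returned (one of the last four; its "shot" number tells which), for a name from the list of things; names that differ only in an ending like _2 or _b are one class to them, and where a whole thing is asked for, a point or a joint stands for the part that bears it (a point fixed in the world has none). Each returns a list of dicts, best first, with "score" (0 to 1); they miss things now and then, are a little off and sometimes report something else, mostly with a low value. They report only what shows in the picture. A call takes as long as a camera call. They do not tell look-alikes from the thing itself.
- viewer.cut_out(label, picture): "region" (400x640 bool, what is visible of it) and "centre" ([column, row] in pixels, amid what is visible of it).
The state is a dict: "time_s": time; "joint_positions": joint angles; "dq": joint speeds; "joint_torque": joint torques, N m; "tool_pos": TCP position; "tcp_rot": TCP orientation; "ft_force": force on the tool from outside, world axes, zero at the start; "torque": the same for the moment, N m; "gripper_width": finger opening in mm; "grasp_force": force on a finger pad.
Only numpy, scipy, OpenCV 4.12 (cv2) and the standard library are available. Lean on these libraries where they do the work, as an engineer would, in place of code of your own. Each camera call takes 0.05 s, during which the arm holds its last target. There are 200 camera calls.

## Working session

There is one attempt and no reset: what is moved stays moved. The work goes in short steps, each a Python script; the robot and the scene stay as the last script left them, time stands still between calls to the robot, and variables do not carry over. Pictures are saved under pics/ and viewed, at most 10 in all, crops included, and the job is handed in when it is done.

```bash
mkdir -p pics; cat > h.py <<'E'
import numpy as np, cv2
from scipy.spatial.transform import Rotation as R
from rig import arm, move_gripper, solver, telemetry, viewer
def ray(f,px,T=None):
    K=np.array(f["camera_matrix"],float); 
    d=f.get("distortion"); 
    u=cv2.undistortPoints(np.array([[px]],float),K,None if d is None else np.array(d,float))[0,0]
    P=np.array(f["pose"]) if T is None else T@np.array(f["tool_from_camera"])
    v=P[:3,:3]@np.array([u[0],-u[1],-1.]); return P[:3,3],v/np.linalg.norm(v)
def atz(f,px,z,T=None):
    o,v=ray(f,px,T); return o+v*(z-o[2])/v[2]
def toolT():
    s=telemetry.observe(); T=np.eye(4); T[:3,:3]=R.from_euler('xyz',s["tcp_rot"]).as_matrix(); T[:3,3]=s["tool_pos"]; return T
def meet(rs):
    A=np.zeros((3,3));b=np.zeros(3)
    for o,v in rs:
        M=np.eye(3)-np.outer(v,v);A+=M;b+=M@o
    x=np.linalg.solve(A,b); return x,[np.linalg.norm((np.eye(3)-np.outer(v,v))@(x-o)) for o,v in rs]
def save(f,n): cv2.imwrite(f"pics/{n}.png",cv2.cvtColor(f["img"],cv2.COLOR_RGB2BGR))
def st(): 
    s=telemetry.observe(); print({k:np.round(s[k],3).tolist() for k in ("time_s","tool_pos","tcp_rot","ft_force","torque","gripper_width","grasp_force","joint_positions")})
E
python3 - <<'E'
from h import *
st()
a=viewer.grab_frame("scene");b=viewer.grab_frame("side")
print([k for k in a])
for n,f in (("scene",a),("side",b)):
    save(f,n); print(n,np.round(f["pose"],2).tolist())
    for l in ("spout","cap","bottle","caddy","soap","teapot","bamboo_tray"):
        for d in viewer.cut_out(l,f)[:3]: 
            ys,xs=np.where(d["region"]); print(l,round(d["score"],2),np.round(d["centre"]),xs.min(),xs.max(),ys.min(),ys.max())
E
```

```text
{'time_s': 0.0, 'tool_pos': [225.108, 555.857, 221.505], 'tcp_rot': [-3.14, -0.0, 2.757], 'ft_force': [0.394, 0.353, 0.174], 'torque': [-0.021, 0.002, -0.005], 'gripper_width': 87.666, 'grasp_force': 0.0, 'joint_positions': [1.129, 0.092, 1.232, -0.0, 1.82, -0.057]}
['img', 'camera_matrix', 'pose', 'shot']
scene [[-0.76, -0.53, 0.36, 927.21], [0.64, -0.64, 0.41, 570.77], [0.01, 0.55, 0.83, 1023.23], [0.0, 0.0, 0.0, 1.0]]
spout 0.9 [248. 161.] 211 302 147 173
cap 0.89 [312. 284.] 302 319 274 295
cap 0.58 [324. 200.] 319 334 194 213
cap 0.56 [278. 197.] 273 292 183 205
bottle 0.57 [287. 212.] 268 301 199 229
caddy 0.71 [302. 232.] 267 328 214 261
soap 0.76 [309. 243.] 293 320 227 253
teapot 0.68 [405. 220.] 379 435 200 237
bamboo_tray 0.67 [408. 315.] 367 450 274 354
side [[-0.98, 0.13, -0.17, 318.95], [-0.22, -0.52, 0.83, 1217.21], [0.02, 0.85, 0.53, 877.78], [0.0, 0.0, 0.0, 1.0]]
spout 0.65 [297. 147.] 273 325 130 176
spout 0.65 [298. 189.] 288 305 180 199
spout 0.25 [298. 211.] 283 310 197 229
cap 0.87 [340. 244.] 329 348 232 252
cap 0.68 [254. 270.] 244 261 259 281
cap 0.57 [297. 189.] 288 305 180 199
bottle 0.73 [296. 215.] 283 310 199 228
caddy 0.85 [291. 250.] 273 312 218 264
caddy 0.39 [292. 150.] 273 326 129 176
soap 0.48 [294. 244.] 283 301 239 250
teapot 0.72 [294. 189.] 287 304 180 199
teapot 0.67 [376. 292.] 354 398 260 313
bamboo_tray 0.75 [285. 346.] 233 332 315 382
bamboo_tray 0.59 [292. 151.] 273 325 130 176
```

```bash
python3 - <<'E'
import cv2,numpy as np
for n,(x0,y0,x1,y1) in (("scene",(180,110,480,335)),("side",(200,100,440,280))):
    i=cv2.imread(f"pics/{n}.png")[y0:y1,x0:x1]; cv2.imwrite(f"pics/{n}_c.png",cv2.resize(i,(800,600),interpolation=cv2.INTER_CUBIC))
E
```

```text
(no output)
```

View pics/scene_c.png

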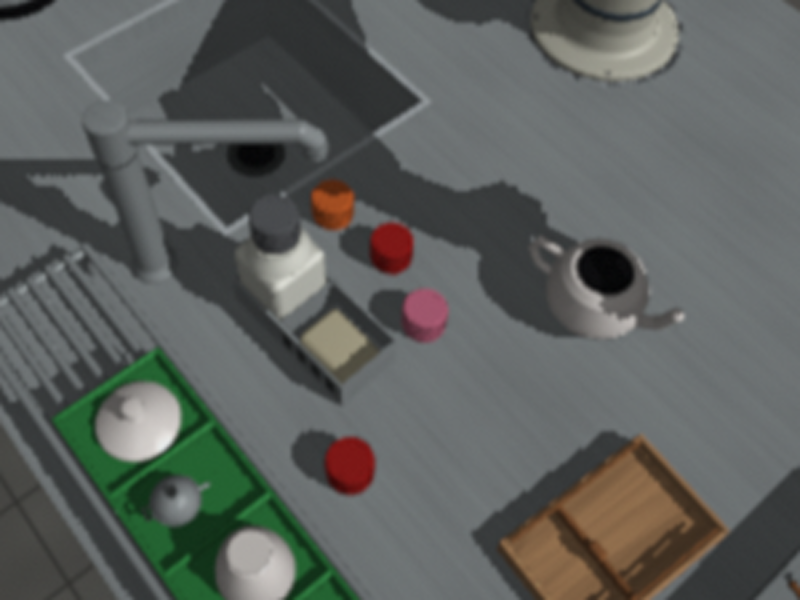

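View pics/side_c.png

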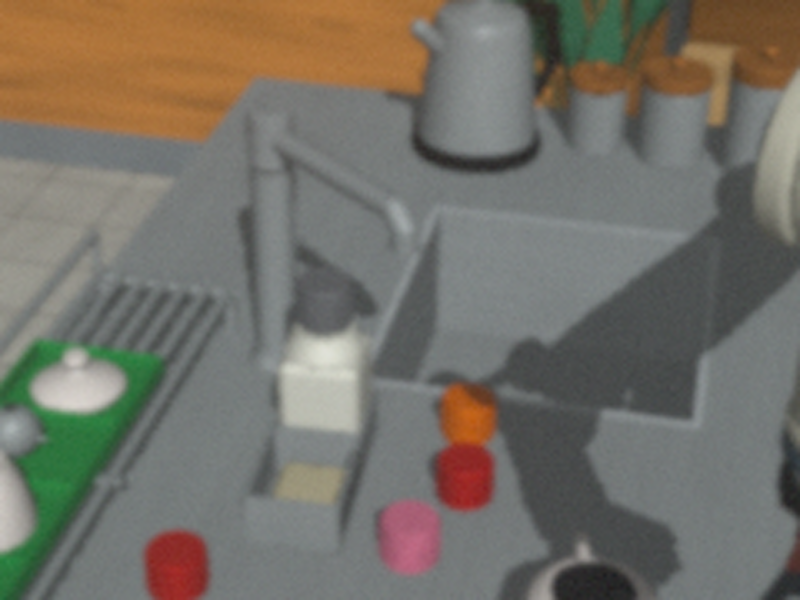

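The scene view shows the grey cap near (283,193), the tap hub near (221,152) and the spout end near (298,163). In the side view they are near (297,189), (281,137) and (320,165). The coloured caps are decoys on the deck, to the robot's side.

```bash
python3 - <<'E'
from h import *
a=viewer.grab_frame("scene");b=viewer.grab_frame("side")
def P(n,pa,pb):
    x,r=meet([ray(a,pa),ray(b,pb)]); print(n,np.round(x),np.round(r,1))
P("cap",(283,194),(297.5,189.5))
P("hubtop",(220,152),(281,135))
P("spout end",(298,163),(320,164))
P("tube root",(229,158),(284,144))
P("colbase",(237,213),(281,208))
for z in (254,): print("tube",[np.round(atz(a,p,z)[:2]) for p in ((220.5,156),(260,158.5),(290,159))])
for p in ((207,131),(340.5,147.5),(265,196)): print("bowl corner scene",np.round(atz(a,p,0)))
for p in ((311,215),(409,225)): print("bowl corner side",np.round(atz(b,p,0)))
for p in ((317,221),(299,281)): print("decoys",np.round(atz(b,p,30)))
E
```

```text
cap [636.  70. 166.] [0.4 0.4]
hubtop [724. -78. 271.] [4.6 4.6]
spout end [572.  64. 254.] [3.7 3.7]
tube root [711. -64. 248.] [4.9 4.9]
colbase [736. -67.  -4.] [2.9 2.9]
tube [array([722., -85.]), array([645., -10.]), array([584.,  43.])]
bowl corner scene [ 630. -439.    0.]
bowl corner scene [294. -57.   0.]
bowl corner scene [631. -58.   0.]
bowl corner side [622. -47.   0.]
bowl corner side [296. -67.   0.]
decoys [585.  25.  30.]
decoys [569. 311.  30.]
```

```bash
python3 - <<'E'
from h import *
o=[np.pi,0,np.pi/2]
move_gripper(0)
p=telemetry.observe()["tool_pos"]
arm.movel([p[0],p[1],340],v=300)
arm.goto([672,80,340],o)
arm.movel([672,80,226],v=150)
st()
arm.movel([640,0,226],v=90); st()
arm.movel([590,-125,226],v=90); st()
a=viewer.grab_frame("scene"); save(a,"s2")
cv2.imwrite("pics/s2c.png",cv2.resize(cv2.imread("pics/s2.png")[90:290,160:400],(720,600)))
E
```

```text
{'time_s': 6.017, 'tool_pos': [672.282, 80.251, 227.533], 'tcp_rot': [3.14, -0.0, 1.571], 'ft_force': [0.356, 0.162, -0.153], 'torque': [-0.122, 0.054, -0.025], 'gripper_width': 0.298, 'grasp_force': 0.0, 'joint_positions': [0.069, 0.306, 0.979, 0.0, 1.854, 0.068]}
{'time_s': 7.125, 'tool_pos': [640.181, -0.088, 225.925], 'tcp_rot': [3.141, 0.001, 1.571], 'ft_force': [0.257, -0.251, -0.567], 'torque': [-0.047, 0.054, 0.048], 'gripper_width': 0.764, 'grasp_force': 0.0, 'joint_positions': [-0.053, 0.202, 1.103, -0.001, 1.836, -0.053]}
{'time_s': 8.775, 'tool_pos': [590.023, -124.917, 225.928], 'tcp_rot': [-3.141, 0.0, 1.571], 'ft_force': [-0.751, -0.196, 1.096], 'torque': [-0.091, 0.093, 0.004], 'gripper_width': 0.455, 'grasp_force': 0.115, 'joint_positions': [-0.265, 0.1, 1.215, -0.0, 1.826, -0.265]}
```

View pics/s2c.png

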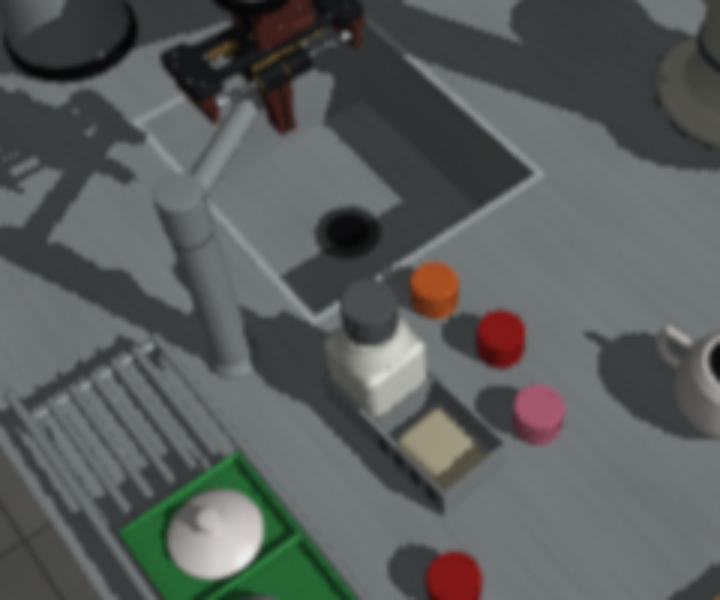

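The spout now points over the bowl. In the crop its tube runs from (185,190) to about (255,110). Next I'll move over the cap for a close look.

```bash
python3 - <<'E'
from h import *
arm.movel([605,-85,226],v=150)
arm.movel([620,0,300],v=200)
move_gripper(88)
arm.movel([634,70,300],v=150)
arm.sleep(.3)
T=toolT(); f=viewer.grab_frame("wrist"); save(f,"w1"); st()
for l in ("cap","bottle"):
  for d in viewer.cut_out(l,f)[:3]:
    ys,xs=np.where(d["region"]); c=(xs.min()+xs.max())/2,(ys.min()+ys.max())/2
    print(l,d["score"],d["centre"],xs.min(),xs.max(),ys.min(),ys.max(),atz(f,c,180,T),atz(f,d["centre"],188,T))
E
```

```text
{'time_s': 12.325, 'tool_pos': [633.971, 69.359, 300.134], 'tcp_rot': [3.141, 0.0, 1.57], 'ft_force': [0.185, -0.312, 0.782], 'torque': [-0.065, 0.112, 0.002], 'gripper_width': 87.967, 'grasp_force': 0.0, 'joint_positions': [0.056, 0.23, 0.939, -0.0, 1.973, 0.057]}
cap 0.97 [227.1, 65.2] 205 251 38 85 [566.59157791 180.26390085 180.        ] [567.60047289 176.42356105 188.        ]
cap 0.86 [369.2, 4.2] 350 389 0 16 [681.35261429 219.54053698 180.        ] [679.65801631 219.94762923 188.        ]
cap 0.81 [226.6, 203.2] 206 247 185 225 [556.66357049  56.6622589  180.        ] [559.07706968  60.78667786 188.        ]
bottle 0.6 [308.1, 151.1] 277 346 132 203 [635.44517156  91.76359222 180.        ] [632.48290832 107.48330909 188.        ]
bottle 0.17 [315.3, 188.8] 284 342 155 215 [636.81480146  75.62471232 180.        ] [638.78949731  74.05077729 188.        ]
```

View pics/w1.png

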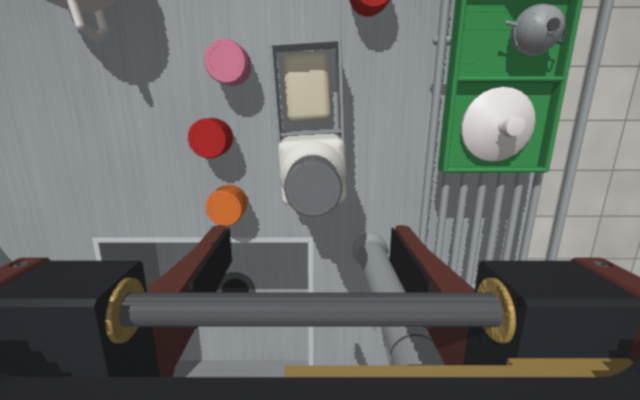

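The wrist view shows the grey cap's top disc centred near (313,184). The orange cap at (226,205) is a decoy. The spout is away to the lower right.

```bash
python3 - <<'E'
from h import *
T=toolT(); f=viewer.grab_frame("wrist"); c=atz(f,(313,184),188,T); print(c)
x,y=c[0],c[1]
arm.movel([x,y,215],v=200)
T=toolT(); f=viewer.grab_frame("wrist"); save(f,"w2")
arm.movel([x,y,153],v=80); st()
move_gripper(40,grip_force=45); st()
p=telemetry.observe()["tool_pos"]
for dz in (4,5,6):
    arm.movel([x,y,153-dz],v=20); arm.sleep(.1); s=telemetry.observe(); print(dz,s["time_s"],s["tool_pos"],s["ft_force"],s["grasp_force"])
save(viewer.grab_frame("side"),"sd3")
E
```

```text
[636.75108552  78.88214008 188.        ]
{'time_s': 14.025, 'tool_pos': [637.03, 78.896, 153.698], 'tcp_rot': [3.141, -0.0, 1.571], 'ft_force': [-0.211, 0.103, 0.314], 'torque': [-0.062, 0.073, 0.018], 'gripper_width': 87.468, 'grasp_force': 0.0, 'joint_positions': [0.07, 0.2, 1.233, -0.0, 1.707, 0.07]}
{'time_s': 14.683, 'tool_pos': [636.482, 78.882, 153.079], 'tcp_rot': [-3.141, 0.0, 1.571], 'ft_force': [-3.272, 0.067, 1.304], 'torque': [-0.05, 0.416, -0.029], 'gripper_width': 51.762, 'grasp_force': 45.0, 'joint_positions': [0.07, 0.2, 1.234, 0.0, 1.708, 0.07]}
4 15.1333 [637.05521512  78.93166001 151.28624054] [-4.15457096 -0.52670049  7.34868075] 45.002049347385764
5 15.4833 [637.094971    78.90661328 150.53410534] [-3.91798159 -0.5020952   8.21062416] 45.002258374588564
6 15.8333 [637.16224907  78.92067111 149.86547974] [-4.5816046  -0.01860167 10.53115383] 45.00276259495877
```

View pics/w2.png

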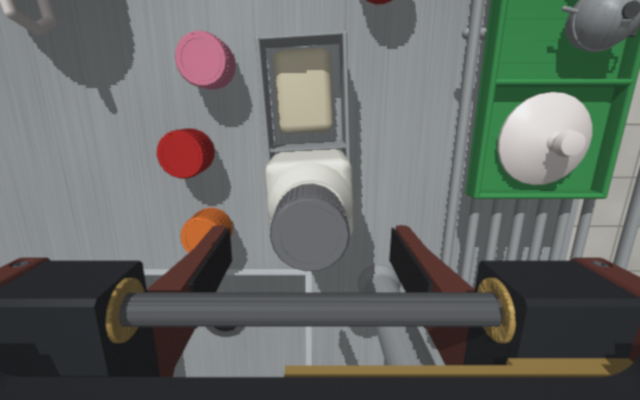

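The cap is centred near (310,231) and between the fingers. The grip is good at 51.8 mm. I'll check the y offset, then push further down.

```bash
python3 - <<'E'
from h import *
f=viewer.grab_frame("wrist"); T=np.eye(4); T[:3,:3]=R.from_euler('xyz',[np.pi,0,np.pi/2]).as_matrix(); T[:3,3]=[637,78.9,215.5]
print(atz(f,(310,231),188,T))
x,y=636.75,78.9
for dz in (8,10,11):
    arm.movel([x,y,153-dz],v=20); arm.sleep(.1); s=telemetry.observe(); print(dz,s["time_s"],s["tool_pos"],s["ft_force"],s["torque"])
E
```

```text
[637.13688595  77.21251516 188.        ]
8 16.2833 [637.28324301  78.95756427 148.43029922] [-5.08105375  0.06609462 12.10999258] [-0.130513    0.91661016 -0.03085534]
10 16.6333 [637.38055114  78.96170412 147.27383469] [-4.92946647 -1.19992873 14.66922978] [-0.1904036   1.07824315 -0.02983994]
11 16.9833 [637.39383013  78.93752368 147.25459301] [-6.53601982 -0.79560787 17.19387531] [-0.21733327  1.37703554 -0.01592694]
```

```bash
python3 - <<'E'
from h import *
for a in (15,30,45,60):
    arm.goto([636.75,78.5,142.5],[np.pi,0,np.pi/2+np.radians(a)]); s=telemetry.observe(); print(a,s["time_s"],np.round(s["tool_pos"],1),np.round(s["tcp_rot"],3),np.round(s["ft_force"],1),np.round(s["torque"],2),s["gripper_width"])
arm.sleep(.2); st()
T=toolT(); save(viewer.grab_frame("wrist"),"w4")
E
```

```text
15 17.3417 [637.3  78.7 147.2] [3.137e+00 1.000e-03 1.833e+00] [-6.   0.3 15.1] [-0.17  1.26  0.11] 51.77726985062111
30 17.7 [637.3  78.6 147.9] [3.137e+00 2.000e-03 2.095e+00] [-7.4 -0.2 17.7] [-0.28  1.5  -0.  ] 51.8322742194035
45 18.0583 [637.3  78.4 148.5] [3.137 0.004 2.357] [-8.4 -1.  19.6] [-0.36  1.63 -0.09] 51.614411161538214
60 18.4167 [636.3  77.3 148.5] [3.142 0.004 2.617] [-12.   -3.6  21.8] [-0.85  2.34 -0.09] 51.58572969763305
{'time_s': 18.617, 'tool_pos': [636.316, 77.259, 148.484], 'tcp_rot': [3.142, 0.004, 2.617], 'ft_force': [-13.356, -3.608, 21.691], 'torque': [-0.91, 2.352, -0.05], 'gripper_width': 51.883, 'grasp_force': 45.013, 'joint_positions': [0.069, 0.196, 1.246, -0.002, 1.696, -0.978]}
```

View pics/w4.png

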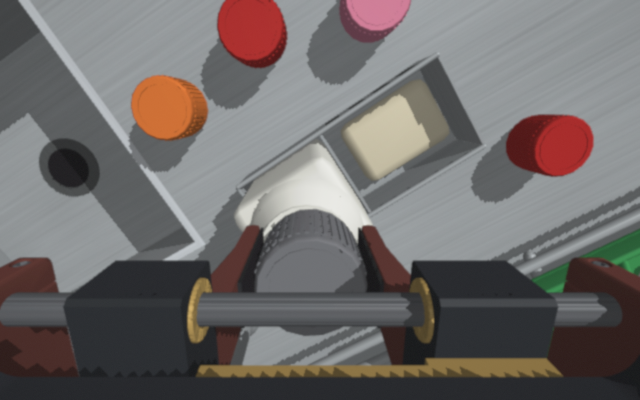

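The wrist rotated 60° with almost no axial torque, so the cap turned freely with the grip. The bottle at (300,190) still sits in the caddy. I'll lift gently and watch the force, since a cap that is still caught would drag the bottle at about -7 N.

```bash
python3 - <<'E'
from h import *
o=[np.pi,0,np.pi/2+np.radians(60)]
for z in (148,152,155,158,161,164):
    arm.movel([636.75,78,z],v=25,attitude=o); arm.sleep(.1); s=telemetry.observe(); print(z,s["time_s"],np.round(s["tool_pos"],1),np.round(s["ft_force"],1),np.round(s["torque"],2))
    if s["ft_force"][2]<-4: print("drag"); break
save(viewer.grab_frame("side"),"sd5")
E
python3 -c "
import cv2
i=cv2.imread('pics/sd5.png')[150:270,240:400]; cv2.imwrite('pics/sd5c.png',cv2.resize(i,(800,600),interpolation=cv2.INTER_CUBIC))"
```

```text
148 19.1417 [636.2  77.2 150.6] [-6.7 -2.3 10.2] [-0.54  1.37 -0.06]
152 19.55 [636.2  77.2 153.5] [-5.4 -1.8  7.2] [-0.55  1.14 -0.06]
155 19.9167 [636.3  77.3 155.7] [-5.9 -1.7  5.8] [-0.6   1.04 -0.05]
158 20.2833 [636.5  77.6 157.7] [-3.9 -3.7  0.2] [-0.57  0.77 -0.05]
161 20.65 [636.7  78.  160.8] [-2.9 -1.7 -1.3] [-0.4   0.54 -0.06]
164 21.0167 [636.8  78.  164.3] [-3.3 -1.6 -0.4] [-0.39  0.51 -0.02]
```

View pics/sd5c.png

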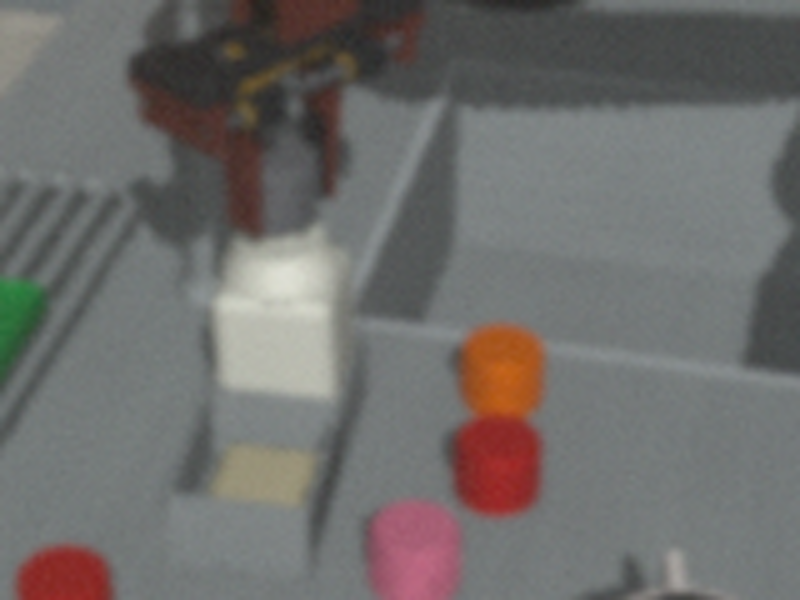

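The force stays near zero, so the cap is free, and the bottle is seated. I'll lift it to about 5 cm above the mouth.

```bash
python3 - <<'E'
from h import *
arm.movel([636.75,78,185],v=40); st()
arm.movel([636.75,78,230],v=60); arm.sleep(.8); st()
save(viewer.grab_frame("side"),"sd6"); save(viewer.grab_frame("scene"),"sc6")
a=cv2.imread('pics/sd6.png')[110:270,230:370]; b=cv2.imread('pics/sc6.png')[110:270,200:340]
cv2.imwrite('pics/f6.png',cv2.resize(np.hstack([a,b]),(800,457),interpolation=cv2.INTER_CUBIC))
E
```

```text
{'time_s': 21.742, 'tool_pos': [636.951, 78.103, 185.227], 'tcp_rot': [3.141, 0.001, 2.618], 'ft_force': [0.355, 0.115, 0.076], 'torque': [0.021, -0.012, -0.006], 'gripper_width': 51.624, 'grasp_force': 45.0, 'joint_positions': [0.069, 0.2, 1.178, 0.0, 1.763, -0.978]}
{'time_s': 23.442, 'tool_pos': [636.747, 78.022, 230.015], 'tcp_rot': [-3.142, 0.0, 2.618], 'ft_force': [0.617, 0.507, -1.036], 'torque': [-0.054, 0.064, 0.014], 'gripper_width': 51.794, 'grasp_force': 45.0, 'joint_positions': [0.069, 0.207, 1.09, -0.0, 1.844, -0.978]}
```

View pics/f6.png

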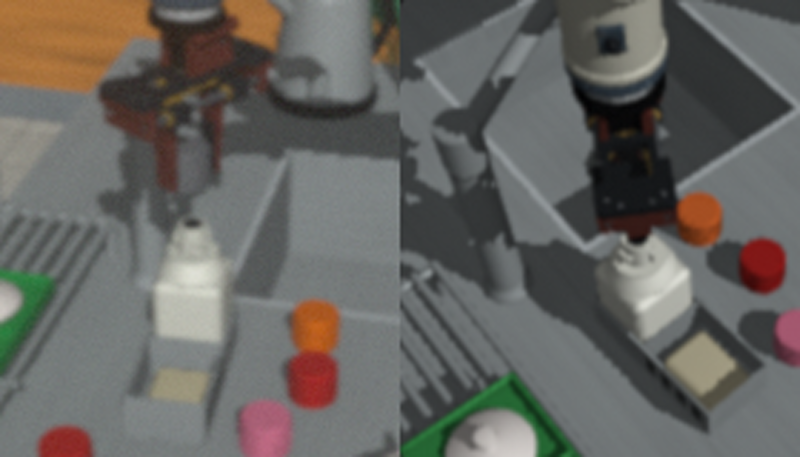

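The side crop shows the open mouth at (192,222) and the held cap at (190,165), directly above it. The scene crop shows the bottle standing in its caddy and the spout still over the bowl, near (520,50).

```bash
python3 -c "
from rig import arm
print(arm.close_job())"
```

```text
the job is handed in; nothing more can be done
None
```

I handed the job in after about 23 s of robot time, with the cap off and held upright about 5 cm above the open bottle, the bottle standing in its caddy and the spout over the bowl; `arm.close_job()` gave no verdict.

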